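# Clear the puppet heads, rack the profile templates, put the heads back

## Robot

A 6-joint arm with a two-finger parallel gripper is mounted at the origin on the work surface. World frame = base frame: x ahead of the robot, y to its left, z up, the work surface at z = 0. Lengths are in m, angles in rad, forces in N, time in s.
With the tool pointing down it reaches from about 0.35 to 0.775 m from the base axis. Payload 7.3 kg.
Tool frame: the origin (TCP) lies at the very end of the fingers, on their centre line; the grasp point (between the pads) lies 19 mm behind it (robot.pinch_z is the distance from the TCP to the grasp point, in m); z points along the fingers, y is the line along which they close (so a half turn about z gives the same grasp; the last joint's range is limited). The gripper opens to 92 mm and grips with 3 to 60 N. Pads are 19 mm wide; open, the fingers measure 130 mm over their backs; the gripper's body (75 mm by 190 mm) begins 47 mm behind the grasp point.
Start: joints at [-1.419, 0.342, 1.524, -0, 1.275, -0.146], TCP at [0.154, -0.502, 0.227] pointing down, gripper open.
Joint ranges: [-2.53, 2.53], [-0.77, 2.02], [0.04, 2.7], [-1, 4.14], [0.28, 2.66], [-3.11, 3.11]. Speed limits (rad/s): [2.57, 2.57, 3.14, 3.14, 3.14, 3.14].

## Interface

Orientations are given as [roll, pitch, yaw] about the fixed x, y, z axes, in that order (R = Rz(yaw) Ry(pitch) Rx(roll)).
In Python, from cell import robot gives the robot as it stands.
- The arm moves only by the tool move_arm, never from a script. Its argument "motion" is a list of rows, each a list of 6 numbers: the shift along the tool's x, y, z in units of 0.1 m (1.0 is 0.1 m), then the turn, a rotation vector about the tool's x, y, z in units of pi rad (1.0 is pi rad). In form: [[dx, dy, dz, rx, ry, rz], ...]. A call has 1 to 12 rows; each row is the pose to reach, as a shift and turn from the pose commanded when the call began, along the tool's axes at that moment, turning the shorter way round; what a row does not reach only later rows make up. A row lasts 1/8 s, in which the tool goes at most 62.5 mm and 10.7 degrees, less where a joint would pass 70% of its speed; a pose out of reach is approached as far as the arm can. A call with a number of a shift or a turn outside -1 to 1 is refused whole. A call with a gripper value outside its range is refused whole. "fingers" is the opening, from -1 (shut) to 1 (fully open), set as the call begins (left out, the last holds). The fingers move at their own pace and stop on an object; "newtons" is the grip in N (left out, the last holds). Time passes only in rows, so rows that repeat a pose let the fingers close. It gives the time, the measured TCP pose, the force, the opening and the grip force at its end, in the units of the state.
- robot.observe(): the state, without advancing time (a new reading comes with each control period).
- robot.read_camera(name): name is "scene" or "side" or "wrist"; returns a dict with "image" (420x560x3 uint8, red, green, blue), "range_z" (420x560 float32, m along the optical axis (not along the pixel's ray), 0 where there is no reading), "vfov" (degrees; the focal length in pixels is half the picture's height over the tangent of half this angle, whatever the lens; pixels are square), "cx", "cy" (the principal point, pixels), "extrinsics" (4x4, takes a point from camera to world coordinates); the wrist camera has in their place "hand_eye" (4x4, takes a point from camera to tool coordinates, whose origin is the TCP and whose axes are the flange's). Camera axes: x right, y up, looking along -z (the intrinsics and any distortion apply to the point x, -y, -z); pixel columns grow to the right and rows downward; lengths in m; the calibration is good to about 2 mm. The wrist camera is an equidistant fisheye: a pixel r from the principal point sees the ray r / f radians off the axis. A picture is of the moment at which its call begins: read the wrist's pose just before it.
- robot.hand_in(): hands the job in; it is judged then, once.
The state is a dict: "time": time; "qpos": joint angles; "qvel": joint speeds; "joint_efforts": joint torques, N m; "tool_pos": TCP position; "tool_rot": TCP orientation; "contact_force": force on the tool from outside, world axes, zero at the start; "torque": the same for the moment, N m; "opening": finger opening in m; "grip_force": force on a finger pad.
Only numpy, scipy, OpenCV 4.12 (cv2) and the standard library are available. Lean on these libraries where they do the work, as an engineer would, in place of code of your own. Each camera call takes 0.05 s, during which the arm holds its last target. There are 200 camera calls.

## Task

Move both puppet heads from the drying board to the flat black-topped tray at the side, so that the two face-profile templates behind them can be reached. Then slide each template upright into the slot of the rack that matches its thickness, fully home and about midway along the slot (the thin yellow one in the narrow aluminium slot, the thick green one in the wide brass slot). Only when both are in, stand each head back in the middle of its own mat (white head on blue, wooden head on red), and never let a head topple.

Things in the scene. Friction and masses are not known exactly. Their poses are not given: they have to be found in the camera images.
- head_white: Puppet head, 172 tall (sizes in mm), 250 g: white face, black hair, light wooden stand. Origin: centre of underside, z up. Foot 60 across, 14 high; neck 24 thick; the head is 60 across and straight-sided from 105 to 145 above the origin (hold it there, about 128 up, from any side), then tapers. Face to its -x. Starts on the blue mat, close in front (-x) of a template (foot edge 6 away), so no hand gets in there.
- head_wood: Puppet head, 172 tall (sizes in mm), 250 g: unpainted brown wood with a darker crown, dark stand. Origin: centre of underside, z up. Foot 60 across, 14 high; neck 24 thick; the head is 60 across and straight-sided from 105 to 145 above the origin (hold it there, about 128 up, from any side), then tapers. Face to its -x. Starts on the red mat, close in front (-x) of a template (foot edge 6 away), so no hand gets in there.
- template_thin: Flat board with a face profile, 8 mm thick, yellow, on edge. Sizes in mm: 50 wide (x), 8 thick (y), 95 tall. Origin: middle of bottom edge, z up. x spans -25..25, above 60 only -25..18. Hold across the thickness, 75 up, at x = -3. Starts upright in a low cork holder (top 18 above origin; lift 30 to clear); the other is 110 away along y, left or right. about 60 g.
- template_thick: Flat board with a face profile, 18 mm thick, green, on edge. Sizes in mm: 50 wide (x), 18 thick (y), 95 tall. Origin: middle of bottom edge, z up. x spans -25..25, above 60 only -25..18. Hold across the thickness, 75 up, at x = -3. Starts upright in a low cork holder (top 18 above origin; lift 30 to clear); the other is 110 away along y, left or right. about 110 g.
- mat_blue: Fixed round blue mat, 72 mm across and 2 mm thick, the home of the white head. Origin at the centre of its underside (its top is 2 mm higher). The other mat is 110 mm away.
- mat_red: Fixed round red mat, 72 mm across and 2 mm thick, the home of the wooden head. Origin at the centre of its underside (its top is 2 mm higher). The other mat is 110 mm away.
- tray: Fixed flat rimless tray, grey edge, black rubber top, 260 mm along its x, 140 mm along its y, 6 mm thick. Origin at the centre of its underside (top 6 mm higher). Left or right of the drying board, the rack on the other side. Room for both heads, for example 62 mm to either side of the origin along x.
- slot_narrow: Fixed slot stand, silver aluminium cheeks, slot 12 mm wide for the 8 mm template. Origin: centre of underside. Slot runs along x, 56 long (mm), open at both ends. Floor 10 above origin, straight walls to 34, flared mouth up to 50, there 20 wider than the slot. Template home: bottom edge on the floor, middles agree, either way round. Two stands 130 apart; which is nearer varies.
- slot_wide: Fixed slot stand, golden brass cheeks, slot 22 mm wide for the 18 mm template. Origin: centre of underside. Slot runs along x, 56 long (mm), open at both ends. Floor 10 above origin, straight walls to 34, flared mouth up to 50, there 20 wider than the slot. Template home: bottom edge on the floor, middles agree, either way round. Two stands 130 apart; which is nearer varies.

How it is judged:
On the way, in this order (a step that is already met when the one before it is completed fails the run):
1. both heads stand released on the tray while both templates are still in their holders (x of head_white in the frame of tray between -0.115 and 0.115 m and y of head_white in the frame of tray between -0.055 and 0.055 m and z of head_white in the frame of tray between -0.012 and 0.012 m and angle between each of head_white, head_wood's own z axis and vertical below 0.1 rad and linear speed of each of head_white, head_wood below 0.03 m/s and contact force between the fingers and head_white below 0.1 N and x of head_wood in the frame of tray between -0.115 and 0.115 m and y of head_wood in the frame of tray between -0.055 and 0.055 m and z of head_wood in the frame of tray between -0.012 and 0.012 m and contact force between the fingers and head_wood below 0.1 N and distance of each of template_thin, template_thick from where it was at the start of the episode below 0.025 m), for 0.2 s.
2. both templates are home in their own slots while both heads still stand on the tray (x of template_thin in the frame of slot_narrow between -0.014 and 0.014 m and y of template_thin in the frame of slot_narrow between -0.006 and 0.006 m and z of template_thin in the frame of slot_narrow below 0.016 m and angle between each of template_thin, template_thick's own z axis and vertical below 0.26 rad and angle between the x axis of template_thin and the x axis of slot_narrow, either way round below 0.2 rad and linear speed of each of template_thin, template_thick, head_white, head_wood below 0.03 m/s and contact force between the fingers and template_thin below 0.1 N and x of template_thick in the frame of slot_wide between -0.014 and 0.014 m and y of template_thick in the frame of slot_wide between -0.006 and 0.006 m and z of template_thick in the frame of slot_wide below 0.016 m and angle between the x axis of template_thick and the x axis of slot_wide, either way round below 0.2 rad and contact force between the fingers and template_thick below 0.1 N and x of head_white in the frame of tray between -0.115 and 0.115 m and y of head_white in the frame of tray between -0.055 and 0.055 m and z of head_white in the frame of tray between -0.012 and 0.012 m and angle between each of head_white, head_wood's own z axis and vertical below 0.1 rad and contact force between the fingers and head_white below 0.1 N and x of head_wood in the frame of tray between -0.115 and 0.115 m and y of head_wood in the frame of tray between -0.055 and 0.055 m and z of head_wood in the frame of tray between -0.012 and 0.012 m and contact force between the fingers and head_wood below 0.1 N), for 0.2 s.
At the end, for the whole second after the job is handed in: Thin template in the narrow slot, thick in the wide: within 6 mm of the floor, 14 mm of the slot's middle, upright to 15 degrees. White head within 15 mm of the middle of the blue mat, wooden head of the red, both upright to 6 degrees. All released and at rest (x of template_thin in the frame of slot_narrow between -0.014 and 0.014 m and y of template_thin in the frame of slot_narrow between -0.006 and 0.006 m and z of template_thin in the frame of slot_narrow below 0.016 m and angle between each of template_thin, template_thick's own z axis and vertical below 0.26 rad and angle between the x axis of template_thin and the x axis of slot_narrow, either way round below 0.2 rad and linear speed of each of template_thin, template_thick, head_white, head_wood below 0.03 m/s and contact force between the fingers and template_thin below 0.1 N and x of template_thick in the frame of slot_wide between -0.014 and 0.014 m and y of template_thick in the frame of slot_wide between -0.006 and 0.006 m and z of template_thick in the frame of slot_wide below 0.016 m and angle between the x axis of template_thick and the x axis of slot_wide, either way round below 0.2 rad and contact force between the fingers and template_thick below 0.1 N and horizontal distance between head_white and mat_blue below 0.015 m and z of head_white in the frame of mat_blue below 0.008 m and angle between each of head_white, head_wood's own z axis and vertical below 0.1 rad and contact force between the fingers and head_white below 0.1 N and horizontal distance between head_wood and mat_red below 0.015 m and z of head_wood in the frame of mat_red below 0.008 m and contact force between the fingers and head_wood below 0.1 N); the robot touches nothing.
It fails at once if a head topples (leans more than 35 degrees) (angle between any of head_white, head_wood's own z axis and vertical above 0.6 rad).
It also fails if it takes over 128 s, if anything falls off the work surface, if the arm or the gripper's body presses on something with over 40 N, if the wrist force passes 120 N, or if a joint passes its speed limit or range.

## Working session

There is one attempt and no reset: what is moved stays moved. The work goes in short steps, Python scripts to look and compute and a tool call to move; the robot and the scene stay as the last step left them, time stands still between calls to the robot, and variables do not carry over. Pictures are saved under pics/ and viewed, at most 14 in all, crops included, and the job is handed in when it is done.

Besides the shell and the picture viewer there is one more tool, called after ">>>" in YAML: its name, and indented under it one key for each argument. move_arm: Moves the arm, as the interface text tells. Shifts and turns lie within -1 to 1; 1 stands for 0.1 m of shift or pi rad of turn. Its arguments: {"type":"object","properties":{"motion":{"type":"array"},"fingers":{"type":"number"},"newtons":{"type":"number"}},"required":["motion"]}

```bash
mkdir -p pics; ls; cat > h.py <<'E'
import numpy as np,cv2
from cell import robot
from scipy.spatial.transform import Rotation as R
def cam(n):
    s=robot.observe(); c=robot.read_camera(n); return s,c
def pts(c,T=None):
    # world points from range image, pinhole cams
    im=c["image"];h,w=im.shape[:2];f=h/2/np.tan(np.radians(c["vfov"])/2)
    v,u=np.mgrid[:h,:w];z=c["range_z"]
    P=np.stack([(u-c["cx"])/f*z,-(v-c["cy"])/f*z,-z,np.ones_like(z)],-1)
    return (P@np.array(c["extrinsics"]).T)[...,:3]
E
python3 - <<'E'
from h import *
s=robot.observe();print(s)
for n in("scene","side"):
    _,c=cam(n);cv2.imwrite(f"pics/{n}0.png",c["image"][...,::-1]);np.savez(n+"0.npz",P=pts(c),im=c["image"])
    print({k:v for k,v in c.items() if k not in("image","range_z")},(c["range_z"]>0).mean())
E
```

```text
pics
{'time': 0.0, 'qpos': array([-1.41897713e+00,  3.42714814e-01,  1.52503892e+00,  2.23364282e-05,
        1.27537785e+00, -1.46001545e-01]), 'qvel': array([-0.0017228 ,  0.00057885, -0.00072278, -0.00079787,  0.00024736,
       -0.00119417]), 'joint_efforts': array([ 7.28855812e-04, -4.31244242e+01, -2.44217867e+01,  7.19269621e-02,
        5.60423511e-02, -1.24632584e-04]), 'tool_pos': array([ 0.15401908, -0.5014703 ,  0.22604142]), 'tool_rot': array([-3.14007321e+00, -2.45019578e-04,  2.97814035e-01]), 'contact_force': array([-0.21908105,  0.15473068,  0.85469428]), 'torque': array([ 0.00298335,  0.01971339, -0.04005407]), 'grip_force': 0.0, 'opening': 0.09185807808242996}
{'vfov': 52.940339854046854, 'cx': 276.91016601320973, 'cy': 212.99885201611727, 'extrinsics': array([[-0.72559498, -0.4935178 ,  0.47953322,  0.93338044],
       [ 0.68783897, -0.54016544,  0.48486994,  0.39622402],
       [ 0.01973533,  0.68166083,  0.7314021 ,  0.65541268],
       [ 0.        ,  0.        ,  0.        ,  1.        ]])} 0.9961224489795918
{'vfov': 53.54387326546017, 'cx': 282.89029326551633, 'cy': 212.60769626361287, 'extrinsics': array([[-0.77504183,  0.43619215, -0.4572161 ,  0.12102123],
       [-0.63179976, -0.54840949,  0.54779201,  0.48455469],
       [-0.01179907,  0.71343075,  0.7006264 ,  0.64498284],
       [ 0.        ,  0.        ,  0.        ,  1.        ]])} 0.9959311224489796
```

View pics/scene0.png

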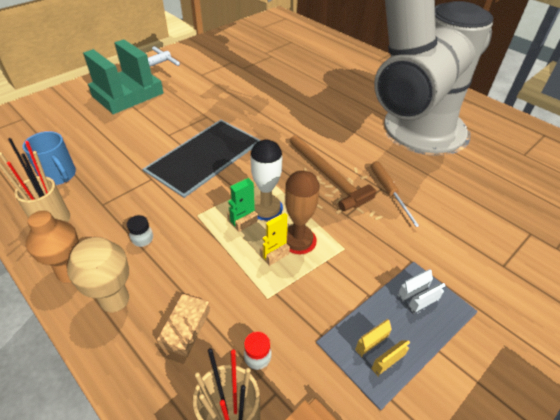

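View pics/side0.png

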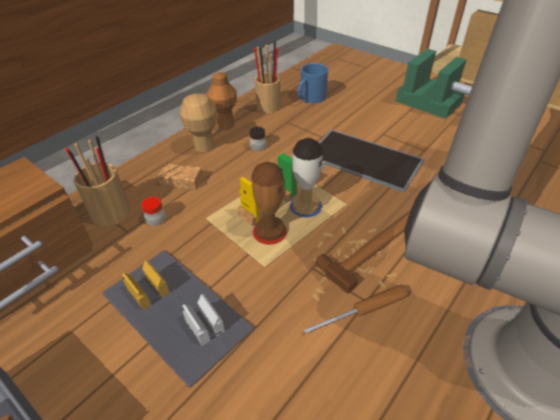

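The scene view shows the tray at (203,155), and the board with the white head at (267,180) and the wooden head at (302,205). Green is at (241,200) behind the white head, yellow at (275,235) behind the wooden one. The silver slot is at (423,290) and the brass one at (383,347). In the side view the same things lie at tray (367,158), heads (307,165) and (267,190), brass (147,285), silver (203,320).

```bash
cat > m.py <<'E'
from h import *
def seg(P,im,lo,hi,zr,box=None):
    hsv=cv2.cvtColor(im,cv2.COLOR_RGB2HSV);m=cv2.inRange(hsv,np.array(lo),np.array(hi))>0
    m&=(P[...,2]>zr[0])&(P[...,2]<zr[1])
    if box: m&=(P[...,0]>box[0])&(P[...,0]<box[1])&(P[...,1]>box[2])&(P[...,1]<box[3])
    m=m.astype(np.uint8);n,l,st,_=cv2.connectedComponentsWithStats(m)
    if n<2:return np.zeros((1,3))
    return P[l==1+st[1:,4].argmax()]
def rect(Q):
    (c,wh,a)=cv2.minAreaRect((Q[:,:2]*1000).astype(np.float32));return np.round(c,1),np.round(wh,1),round(a,1)
E
python3 - <<'E'
from m import *
for n in("scene","side"):
    d=np.load(n+"0.npz");P,im=d["P"],d["im"]
    print(n,[np.round(P[v,u],3) for u,v in([(203,155),(240,190),(275,225),(267,146),(302,180),(423,290),(383,347)] if n=="scene" else [(367,158),(307,145),(267,170),(147,285),(203,320)])])
    B=(.2,.9,-.5,.5)
    for nm,a in dict(tray=((0,0,0),(180,120,60),(-.003,.012),B),yel=((22,150,120),(33,255,255),(.03,.15),B),grn=((45,120,60),(80,255,255),(.03,.15),(.35,.9,-.3,.5)),
      blue=((105,100,40),(130,255,255),(-.01,.015),B),red=((0,180,80),(5,255,255),(-.01,.015),(.2,.9,-.3,.3)),brass=((15,140,60),(28,255,255),(.02,.07),(.2,.9,.1,.5)),
      alu=((0,0,130),(180,40,255),(.02,.07),(.2,.9,.1,.5)),slate=((100,30,30),(125,140,140),(-.01,.014),(.2,.9,.1,.5)),white=((0,0,0),(180,80,255),(.1,.155),(.3,.7,-.3,.2))).items():
        Q=seg(P,im,*a);print(nm,len(Q),rect(Q),np.round([Q[:,2].min(),Q[:,2].max()],3))
    # heads: top cluster
    hi=(P[...,2]>.105)&(P[...,2]<.19)&(P[...,0]>.3)&(P[...,0]<.7)&(abs(P[...,1])<.25)
    k,l,st,_=cv2.connectedComponentsWithStats(hi.astype(np.uint8))
    for i in range(1,k):
        if st[i,4]>100:
            Q=P[l==i];Q=Q[(Q[:,2]<.145)];A=np.c_[2*Q[:,:2],np.ones(len(Q))];s=np.linalg.lstsq(A,(Q[:,:2]**2).sum(1),rcond=None)[0]
            print("head",len(Q),s[:2].round(4),"r",np.sqrt(s[2]+s[0]**2+s[1]**2).round(4),P[l==i][:,2].max())
E
```

```text
scene [array([ 0.508, -0.292,  0.006]), array([ 0.58 , -0.062,  0.101]), array([0.587, 0.042, 0.093]), array([ 0.518, -0.054,  0.177]), array([0.535, 0.051, 0.175]), array([0.451, 0.285, 0.016]), array([0.591, 0.301, 0.016])]
tray 3314 (array([ 503.3, -295.1]), array([245.5, 128.8]), 7.7) [0.002 0.01 ]
yel 657 (array([585.2,  38.5]), array([11. , 51.7]), 85.1) [0.03  0.107]
grn 787 (array([573.9, -69.8]), array([20.3, 51.1]), 84.8) [0.03  0.108]
blue 28 (array([536.1, -41.2]), array([ 8. , 29.5]), 39.0) [0.003 0.008]
red 128 (array([526.7,  67.4]), array([25.8, 64.2]), 85.8) [0.003 0.009]
brass 491 (array([596.6, 283.4]), array([14.4, 57.9]), 80.1) [0.02  0.057]
alu 450 (array([463.1, 272.5]), array([15.8, 57.7]), 73.2) [0.02  0.058]
slate 5487 (array([535.7, 294.6]), array([135.4, 256.9]), 86.6) [0.002 0.013]
white 624 (array([522.9, -49.1]), array([27. , 58.6]), 55.8) [0.1   0.155]
head 467 [ 0.5131 -0.0641] r 0.0293 0.17961802243334912
head 494 [0.5256 0.0434] r 0.0293 0.18038562886490928
side [array([ 0.494, -0.295,  0.009]), array([ 0.506, -0.053,  0.178]), array([0.517, 0.053, 0.178]), array([0.607, 0.296, 0.016]), array([0.472, 0.282, 0.017])]
tray 2654 (array([ 501.9, -295.2]), array([243.7, 124.5]), 8.2) [0.004 0.012]
yel 424 (array([571.4,  45.8]), array([21.6, 82.8]), 66.8) [0.03 0.13]
grn 374 (array([569.7, -66.9]), array([19. , 44.5]), 84.4) [0.031 0.11 ]
blue 25 (array([ 767.5, -439.1]), array([30. ,  9.1]), 35.1) [0.006 0.015]
red 90 (array([516.6,  62.1]), array([64.3, 30.3]), 27.8) [0.005 0.01 ]
brass 361 (array([596.1, 283.2]), array([16.1, 59. ]), 80.8) [0.02 0.06]
alu 338 (array([462.8, 273.8]), array([14.9, 57.1]), 78.3) [0.034 0.059]
slate 1 (array([0., 0.]), array([0., 0.]), 0.0) [0. 0.]
white 618 (array([502. , -53.3]), array([61.6, 33.1]), 46.6) [0.1   0.155]
head 555 [ 0.5284 -0.0768] r 0.0469 0.18186507541043173
head 539 [0.541  0.0317] r 0.0468 0.18166784916780415
```

>>> move_arm:
  motion:
    - [0.3,-0.08,-0.15,0,0,0.0316]
    - [0.6,-0.16,-0.3,0,0,0.0632]
    - [0.912,-0.243,-0.45,0,0,0.0948]
    - [0.912,-0.243,-0.45,0,0,0.0948]
  fingers: 1

```text
time: 0.6
tool_pos: [0.2356, -0.4513, 0.2726]
tool_rot: [3.14, -0.001, 0.003]
contact_force: [-0.6, 0.7, -0.8]
opening: 0.0921
grip_force: 0.0
```

>>> move_arm:
  motion:
    - [0.35,-0.48,0,0,0,0]
    - [0.7,-0.97,0,0,0,0]
    - [0.7,-0.97,0,0,0,0]

```text
time: 0.98
tool_pos: [0.3051, -0.3525, 0.2713]
tool_rot: [-3.14, 0.0, 0.006]
contact_force: [-0.5, -0.4, 0.3]
opening: 0.092
grip_force: 0.0
```

>>> move_arm:
  motion:
    - [0.35,-0.48,0,0,0,0]
    - [0.7,-0.97,0,0,0,0]
    - [0.7,-0.97,0,0,0,0]

```text
time: 1.35
tool_pos: [0.375, -0.2564, 0.2713]
tool_rot: [-3.141, 0.001, 0.005]
contact_force: [0.0, -1.5, -0.2]
opening: 0.0916
grip_force: 0.0
```

>>> move_arm:
  motion:
    - [0.35,-0.48,0,0,0,0]
    - [0.7,-0.97,0,0,0,0]
    - [0.7,-0.97,0,0,0,0]

```text
time: 1.72
tool_pos: [0.4451, -0.1601, 0.2711]
tool_rot: [-3.141, 0.001, 0.004]
contact_force: [-1.2, 0.4, -0.3]
opening: 0.0919
grip_force: 0.0
```

>>> move_arm:
  motion:
    - [0.35,-0.48,0,0,0,0]
    - [0.7,-0.97,0,0,0,0]
    - [0.7,-0.97,0,0,0,0]

```text
time: 2.1
tool_pos: [0.5152, -0.0639, 0.2708]
tool_rot: [3.141, 0.001, 0.003]
contact_force: [0.6, -0.8, 0.0]
opening: 0.092
grip_force: 0.0
```

```bash
cat >> h.py <<'E'
def wpts(s,c):
    im=c["image"];h,w=im.shape[:2];f=h/2/np.tan(np.radians(c["vfov"])/2)
    v,u=np.mgrid[:h,:w];x=u-c["cx"];y=v-c["cy"];r=np.hypot(x,y)+1e-9;t=r/f
    z=c["range_z"];k=np.tan(np.clip(t,0,1.5))*z/r
    P=np.stack([x*k,-y*k,-z,np.ones_like(z)],-1)
    T=np.eye(4);T[:3,:3]=R.from_euler("xyz",s["tool_rot"]).as_matrix();T[:3,3]=s["tool_pos"]
    return (P@(T@np.array(c["hand_eye"])).T)[...,:3]
def look(name):
    s,c=cam("wrist");P=wpts(s,c);cv2.imwrite(f"pics/{name}.png",c["image"][...,::-1]);np.savez(name+".npz",P=P,im=c["image"]);print(s["time"],s["tool_pos"].round(4),s["tool_rot"].round(4),s["opening"].round(4));return P,c["image"]
E
python3 - <<'E'
from m import *
P,im=look("w1")
_,c=cam("wrist");print(c["vfov"],c["hand_eye"])
hi=(P[...,2]>.16)&(P[...,2]<.20)
k,l,st,ce=cv2.connectedComponentsWithStats(hi.astype(np.uint8))
for i in range(1,k):
    if st[i,4]>80: Q=P[l==i];print(st[i],Q.mean(0).round(4),rect(Q),Q[:,2].max())
E
```

```text
Traceback (most recent call last):
  File "h.py", line 20, in look
    s,c=cam("wrist");P=wpts(s,c);cv2.imwrite(f"pics/{name}.png",c["image"][...,::-1]);np.savez(name+".npz",P=P,im=c["image"]);print(s["time"],s["tool_pos"].round(4),s["tool_rot"].round(4),s["opening"].round(4));return P,c["image"]
                                                                                                                                                                                            ^^^^^^^^^^^^^^^^^^
AttributeError: 'float' object has no attribute 'round'
```

View pics/w1.png

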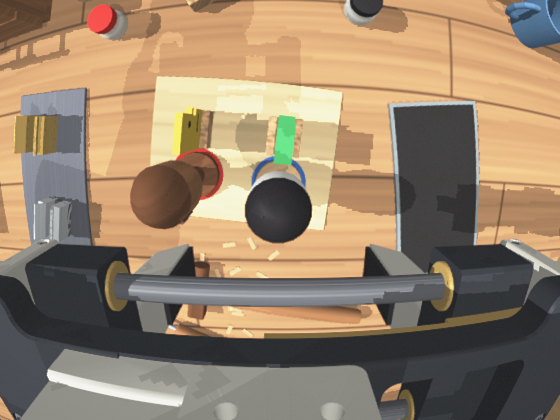

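The wrist view shows the white head at (278,210), the wooden head at (165,195), green at (285,140), yellow at (187,130), brass at (37,135), silver at (53,220) and the tray at (435,170).

```bash
sed -i 's/s\["opening"\].round(4)/round(float(s["opening"]),4)/' h.py
python3 - <<'E'
from m import *
d=np.load("w1.npz");P,im=d["P"],d["im"]
hi=(P[...,2]>.11)&(P[...,2]<.20)
k,l,st,ce=cv2.connectedComponentsWithStats(hi.astype(np.uint8))
for i in range(1,k):
    if st[i,4]>80: Q=P[l==i];T=Q[Q[:,2]>Q[:,2].max()-.004];print(st[i],T.mean(0).round(4),rect(Q),Q[:,2].max())
B=(.2,.9,-.5,.5)
for nm,a in dict(tray=((0,0,0),(180,120,60),(-.003,.012),(.2,.9,-.5,-.15)),yel=((22,150,60),(33,255,255),(.09,.13),B),grn=((45,120,60),(80,255,255),(.09,.15),(.35,.9,-.3,.5)),
  brass=((15,140,40),(30,255,255),(.02,.07),(.2,.9,.1,.5)),alu=((0,0,90),(180,40,255),(.02,.07),(.2,.9,.1,.5)),board=((20,30,130),(35,130,255),(-.01,.02),(.4,.7,-.2,.2)),slate=((100,10,30),(135,140,140),(-.01,.014),(.2,.9,.1,.5))).items():
    Q=seg(P,im,*a);print(nm,len(Q),rect(Q),np.round([Q[:,2].min(),np.median(Q[:,2]),Q[:,2].max()],4))
print(P[60,350],P[60,250])
E
```

```text
[ 130  160   72   69 3822] [0.525  0.0444 0.1783] (array([526.2,  42.6]), array([61.4, 55.4]), 49.8) 0.18077742713566966
[ 244  171   68   73 3852] [ 0.5126 -0.062   0.1784] (array([512.5, -61.8]), array([59.3, 59.6]), 35.5) 0.1810679607220919
tray 1234 (array([ 476.4, -328.4]), array([78.6, 70.7]), 5.6) [0.0045 0.0069 0.0097]
yel 188 (array([581.2,  36.9]), array([ 2. , 41.7]), 84.0) [0.0902 0.0989 0.1071]
grn 732 (array([569.8, -68.3]), array([17.3, 42.9]), 84.5) [0.1032 0.1055 0.1079]
brass 1 (array([570.5, 282.2]), array([0., 0.]), 0.0) [0.057 0.057 0.057]
alu 1207 (array([465.2, 285.4]), array([45.5, 57.2]), 76.1) [0.02   0.0406 0.0584]
board 8991 (array([585.7, -13.9]), array([250.7, 124.6]), 83.9) [-0.0012  0.0045  0.0078]
slate 3582 (array([538.6, 280.3]), array([112.4, 244.1]), 86.2) [0.0025 0.0065 0.014 ]
[ 6.78115084e-01 -1.56565650e-01 -3.75391146e-04] [ 0.67465639 -0.0251032   0.00076662]
```

>>> move_arm:
  motion:
    - [-0.025,-0.012,0.4,0,0,0]
    - [-0.025,-0.012,0.8,0,0,0]
    - [-0.025,-0.012,0.8,0,0,0]

```text
time: 2.52
tool_pos: [0.5091, -0.065, 0.1893]
tool_rot: [-3.141, 0.007, -0.003]
contact_force: [0.0, -0.5, -0.1]
opening: 0.0913
grip_force: 0.0
```

>>> move_arm:
  motion:
    - [0,0,0.25,0,0,0]
    - [0,0,0.5,0,0,0]
    - [0,0,0.73,0,0,0]
    - [0,0,0.73,0,0,0]

```text
time: 3.02
tool_pos: [0.5113, -0.0643, 0.1191]
tool_rot: [3.141, 0.001, -0.002]
contact_force: [0.3, -0.7, 1.3]
opening: 0.0924
grip_force: 0.0
```

>>> move_arm:
  motion:
    - [0,0,0,0,0,0]
    - [0,0,0,0,0,0]
    - [0,0,0,0,0,0]
    - [0,0,0,0,0,0]
    - [0,0,0,0,0,0]
    - [0,0,0,0,0,0]
  fingers: -1
  newtons: 15

```text
time: 3.78
tool_pos: [0.512, -0.0629, 0.1192]
tool_rot: [3.141, -0.001, 0.0]
contact_force: [-0.3, -1.4, 5.0]
opening: 0.0599
grip_force: 15.0
```

>>> move_arm:
  motion:
    - [0,0,-0.15,0,0,0]
    - [0,0,-0.4,0,0,0]
    - [0,0,-0.7,0,0,0]
    - [0,0,-1,0,0,0]
    - [0,0,-1,0,0,0]
  newtons: 20

```text
time: 4.4
tool_pos: [0.5127, -0.0628, 0.2209]
tool_rot: [3.14, -0.004, 0.0]
contact_force: [0.6, -0.3, -2.4]
opening: 0.0598
grip_force: 20.0
```

>>> move_arm:
  motion:
    - [0,0.2,0,0,0,0]
    - [0,0.5,0,0,0,0]
    - [0,0.8,0,0,0,0]

```text
time: 4.78
tool_pos: [0.5108, -0.143, 0.2172]
tool_rot: [-3.14, 0.003, 0.001]
contact_force: [0.7, 1.1, -2.4]
opening: 0.0595
grip_force: 20.0
```

>>> move_arm:
  motion:
    - [0.15,0.3,0,0,0,0]
    - [0.3,0.6,0,0,0,0]
    - [0.4,0.8,0,0,0,0]

```text
time: 5.15
tool_pos: [0.5513, -0.2237, 0.2167]
tool_rot: [-3.14, 0.003, -0.001]
contact_force: [1.4, 0.0, -2.5]
opening: 0.0596
grip_force: 20.0
```

>>> move_arm:
  motion:
    - [0.06,0.3,0,0,0,0]
    - [0.12,0.55,0,0,0,0]
    - [0.12,0.635,0,0,0,0]
    - [0.12,0.635,0,0,0,0]

```text
time: 5.65
tool_pos: [0.563, -0.2859, 0.2175]
tool_rot: [-3.14, 0.002, -0.001]
contact_force: [-0.5, -0.4, -2.8]
opening: 0.0596
grip_force: 20.0
```

>>> move_arm:
  motion:
    - [0,0,0.3,0,0,0]
    - [0,0,0.6,0,0,0]
    - [0,0,0.85,0,0,0]
    - [0,0,0.94,0,0,0]
    - [0,0,0.96,0,0,0]
    - [0,0,0.96,0,0,0]

```text
time: 6.4
tool_pos: [0.5641, -0.2862, 0.1238]
tool_rot: [3.141, -0.001, 0.0]
contact_force: [0.3, 0.6, -1.7]
opening: 0.0597
grip_force: 20.0
```

>>> move_arm:
  motion:
    - [0,0,0.02,0,0,0]
    - [0,0,0.04,0,0,0]
    - [0,0,0.04,0,0,0]
    - [0,0,0.04,0,0,0]

```text
time: 6.9
tool_pos: [0.5639, -0.2865, 0.1193]
tool_rot: [3.141, -0.001, -0.0]
contact_force: [-0.7, -1.4, 1.3]
opening: 0.0594
grip_force: 20.0
```

>>> move_arm:
  motion:
    - [0,0,0,0,0,0]
    - [0,0,0,0,0,0]
    - [0,0,0,0,0,0]
    - [0,0,0,0,0,0]
    - [0,0,0,0,0,0]
  fingers: 1

```text
time: 7.52
tool_pos: [0.5636, -0.2862, 0.1187]
tool_rot: [3.142, 0.0, -0.0]
contact_force: [-0.4, -0.7, 1.1]
opening: 0.0919
grip_force: 0.0
```

>>> move_arm:
  motion:
    - [0,0,-0.2,0,0,0]
    - [0,0,-0.6,0,0,0]
    - [0,0,-1,0,0,0]
    - [0,0,-1,0,0,0]

```text
time: 8.02
tool_pos: [0.5651, -0.2871, 0.2227]
tool_rot: [3.137, -0.006, 0.0]
contact_force: [-0.9, -0.6, -1.0]
opening: 0.092
grip_force: 0.0
```

>>> move_arm:
  motion:
    - [-0.05,-0.4,0,0,0,0]
    - [-0.1,-0.82,0,0,0,0]

```text
time: 8.28
tool_pos: [0.5529, -0.2034, 0.2174]
tool_rot: [-3.141, 0.002, -0.001]
contact_force: [0.6, -0.3, -0.6]
opening: 0.0918
grip_force: 0.0
```

>>> move_arm:
  motion:
    - [-0.05,-0.4,0,0,0,0]
    - [-0.1,-0.82,0,0,0,0]

```text
time: 8.52
tool_pos: [0.5429, -0.1209, 0.2177]
tool_rot: [-3.141, 0.001, -0.0]
contact_force: [-0.4, 0.5, 0.2]
opening: 0.0917
grip_force: 0.0
```

>>> move_arm:
  motion:
    - [-0.05,-0.4,0,0,0,0]
    - [-0.1,-0.82,0,0,0,0]

```text
time: 8.78
tool_pos: [0.5329, -0.0389, 0.2177]
tool_rot: [-3.141, 0.001, -0.0]
contact_force: [-0.2, 0.2, -0.7]
opening: 0.0921
grip_force: 0.0
```

>>> move_arm:
  motion:
    - [-0.045,-0.4,0,0,0,0]
    - [-0.09,-0.83,0,0,0,0]
    - [-0.09,-0.83,0,0,0,0]

```text
time: 9.15
tool_pos: [0.5237, 0.0453, 0.2179]
tool_rot: [-3.141, 0.002, 0.004]
contact_force: [0.7, -1.4, -0.3]
opening: 0.0921
grip_force: 0.0
```

```bash
python3 - <<'E'
from m import *
P,im=look("w2")
E
```

```text
9.15 [0.5237 0.0453 0.2179] [-3.1411e+00  1.7000e-03  3.8000e-03] 0.0921
```

View pics/w2.png

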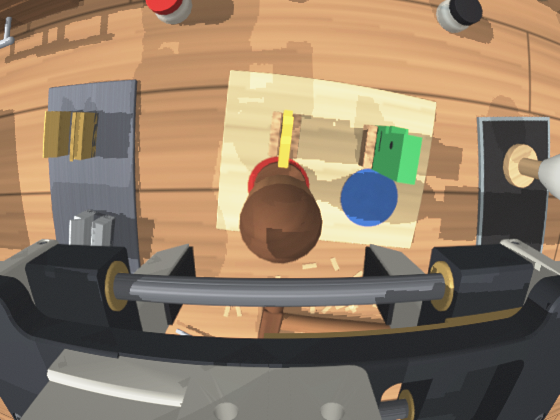

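The white head stands on the tray (foot at (522,167)) and the wooden head is centred between the fingers at (281,222). The blue mat is clear at (368,198).

>>> move_arm:
  motion:
    - [0.02,0.01,0.3,0,0,0]
    - [0.02,0.01,0.6,0,0,0]
    - [0.02,0.01,0.9,0,0,0]
    - [0.02,0.01,0.985,0,0,0]
    - [0.02,0.01,0.985,0,0,0]

```text
time: 9.82
tool_pos: [0.5267, 0.0411, 0.12]
tool_rot: [3.141, 0.001, -0.001]
contact_force: [-0.4, 0.0, -0.8]
opening: 0.0922
grip_force: 0.0
```

>>> move_arm:
  motion:
    - [0,0,0,0,0,0]
    - [0,0,0,0,0,0]
    - [0,0,0,0,0,0]
    - [0,0,0,0,0,0]
    - [0,0,0,0,0,0]
    - [0,0,0,0,0,0]
  fingers: -1
  newtons: 15

```text
time: 10.58
tool_pos: [0.5269, 0.042, 0.1206]
tool_rot: [-3.141, -0.001, 0.0]
contact_force: [0.6, 1.9, 3.2]
opening: 0.0597
grip_force: 15.0
```

>>> move_arm:
  motion:
    - [0,0,-0.15,0,0,0]
    - [0,0,-0.4,0,0,0]
    - [0,0,-0.7,0,0,0]
    - [0,0,-1,0,0,0]
    - [0,0,-1,0,0,0]
  newtons: 20

```text
time: 11.2
tool_pos: [0.5278, 0.0415, 0.2225]
tool_rot: [3.141, -0.005, -0.0]
contact_force: [-0.1, -0.3, -2.5]
opening: 0.0598
grip_force: 20.0
```

```bash
python3 - <<'E'
from m import *
d=np.load("w2.npz");P,im=d["P"],d["im"]
B=(.2,.9,-.5,.5)
for nm,a in dict(blue=((105,100,40),(130,255,255),(-.01,.02),(.4,.6,-.2,.1)),yel=((22,150,60),(33,255,255),(.102,.13),B),grn=((45,120,60),(80,255,255),(.102,.15),(.35,.9,-.3,.5)),tray=((0,0,0),(180,120,60),(-.003,.012),(.2,.9,-.5,-.15))).items():
    Q=seg(P,im,*a);print(nm,len(Q),rect(Q),np.round([Q[:,2].min(),np.median(Q[:,2]),Q[:,2].max()],4))
E
```

```text
blue 2448 (array([510.6, -61.3]), array([70.7, 65.8]), 65.3) [0.0041 0.0066 0.009 ]
yel 229 (array([569.9,  42.4]), array([ 8.1, 19.5]), 83.6) [0.1028 0.1056 0.1073]
grn 908 (array([569.8, -67.9]), array([18.6, 42.3]), 84.0) [0.102  0.1055 0.1082]
tray 4590 (array([ 526.6, -292.3]), array([198.3, 130.1]), 7.2) [0.0041 0.0069 0.0098]
```

>>> move_arm:
  motion:
    - [-0.06,0.2,0,0,0,0]
    - [-0.13,0.5,0,0,0,0]
    - [-0.215,0.86,0,0,0,0]

```text
time: 11.58
tool_pos: [0.504, -0.0446, 0.2185]
tool_rot: [-3.141, 0.003, 0.001]
contact_force: [1.2, -0.0, -2.8]
opening: 0.0597
grip_force: 20.0
```

>>> move_arm:
  motion:
    - [-0.1,0.4,0,0,0,0]
    - [-0.215,0.86,0,0,0,0]

```text
time: 11.82
tool_pos: [0.4824, -0.131, 0.2186]
tool_rot: [-3.141, 0.003, 0.001]
contact_force: [1.1, -0.4, -3.2]
opening: 0.0597
grip_force: 20.0
```

>>> move_arm:
  motion:
    - [-0.1,0.4,0,0,0,0]
    - [-0.215,0.86,0,0,0,0]

```text
time: 12.08
tool_pos: [0.4609, -0.217, 0.2186]
tool_rot: [-3.14, 0.002, 0.0]
contact_force: [0.7, -0.5, -2.8]
opening: 0.0601
grip_force: 20.0
```

>>> move_arm:
  motion:
    - [-0.1,0.35,0,0,0,0]
    - [-0.18,0.65,0,0,0,0]
    - [-0.215,0.86,0,0,0,0]
    - [-0.215,0.86,0,0,0,0]

```text
time: 12.58
tool_pos: [0.4401, -0.303, 0.2191]
tool_rot: [-3.141, 0.001, -0.002]
contact_force: [0.5, 0.0, -2.5]
opening: 0.0597
grip_force: 20.0
```

>>> move_arm:
  motion:
    - [0,0,0.3,0,0,0]
    - [0,0,0.6,0,0,0]
    - [0,0,0.85,0,0,0]
    - [0,0,0.94,0,0,0]
    - [0,0,0.96,0,0,0]
    - [0,0,0.96,0,0,0]

```text
time: 13.32
tool_pos: [0.4412, -0.3023, 0.1251]
tool_rot: [3.141, -0.001, 0.0]
contact_force: [0.3, 0.0, -2.8]
opening: 0.0592
grip_force: 20.0
```

>>> move_arm:
  motion:
    - [0,0,0.02,0,0,0]
    - [0,0,0.04,0,0,0]
    - [0,0,0.04,0,0,0]
    - [0,0,0.04,0,0,0]

```text
time: 13.82
tool_pos: [0.4408, -0.3024, 0.1206]
tool_rot: [3.141, -0.001, -0.0]
contact_force: [-0.0, 0.6, 0.8]
opening: 0.0599
grip_force: 20.0
```

>>> move_arm:
  motion:
    - [0,0,0,0,0,0]
    - [0,0,0,0,0,0]
    - [0,0,0,0,0,0]
    - [0,0,0,0,0,0]
    - [0,0,0,0,0,0]
  fingers: 1

```text
time: 14.45
tool_pos: [0.4406, -0.3022, 0.1202]
tool_rot: [3.141, -0.0, -0.0]
contact_force: [-0.2, -0.6, 0.1]
opening: 0.092
grip_force: 0.0
```

>>> move_arm:
  motion:
    - [0,0,-0.2,0,0,0]
    - [0,0,-0.6,0,0,0]
    - [0,0,-1,0,0,0]
    - [0,0,-1,0,0,0]

```text
time: 14.95
tool_pos: [0.4419, -0.3033, 0.2234]
tool_rot: [3.137, -0.005, 0.0]
contact_force: [-0.0, 0.3, -0.2]
opening: 0.0919
grip_force: 0.0
```

>>> move_arm:
  motion:
    - [0.2,-0.4,0,0,0,0]
    - [0.43,-0.78,0,0,0,0]

```text
time: 15.2
tool_pos: [0.4833, -0.2233, 0.2191]
tool_rot: [-3.141, 0.002, -0.002]
contact_force: [0.5, -0.7, 0.2]
opening: 0.0921
grip_force: 0.0
```

>>> move_arm:
  motion:
    - [0.2,-0.4,0,0,0,0]
    - [0.43,-0.78,0,0,0,0]

```text
time: 15.45
tool_pos: [0.5266, -0.1447, 0.219]
tool_rot: [-3.141, 0.002, -0.0]
contact_force: [0.6, 0.6, 0.0]
opening: 0.092
grip_force: 0.0
```

>>> move_arm:
  motion:
    - [0.2,-0.4,0,0,0,0.0334]
    - [0.43,-0.78,0,0,0,0.0334]
    - [0.43,-0.78,0,0,0,0.0334]

```text
time: 15.82
tool_pos: [0.5701, -0.0655, 0.2187]
tool_rot: [-3.141, 0.002, -0.101]
contact_force: [-0.1, -0.2, -0.2]
opening: 0.0918
grip_force: 0.0
```

```bash
python3 - <<'E'
from m import *
P,im=look("w3")
B=(.2,.9,-.5,.5)
for nm,a in dict(red=((0,150,60),(6,255,255),(-.01,.02),(.4,.6,-.1,.2)),blue=((105,100,40),(130,255,255),(-.01,.02),(.4,.6,-.2,.1)),yel=((22,150,60),(33,255,255),(.102,.13),B),grn=((45,120,60),(80,255,255),(.102,.15),(.35,.9,-.3,.5)),tray=((0,0,0),(180,120,60),(-.003,.012),(.2,.9,-.5,-.15))).items():
    Q=seg(P,im,*a);print(nm,len(Q),rect(Q),np.round([Q[:,2].min(),np.median(Q[:,2]),Q[:,2].max()],4))
E
```

```text
15.825 [ 0.5701 -0.0655  0.2187] [-3.1408e+00  1.9000e-03 -1.0100e-01] 0.0918
red 1830 (array([520. ,  43.4]), array([58.7, 70.7]), 35.2) [0.0044 0.0066 0.009 ]
blue 1926 (array([510. , -61.8]), array([69.3, 66.1]), 84.6) [0.0042 0.0067 0.0092]
yel 399 (array([581.6,  40.4]), array([ 8.4, 43.1]), 83.8) [0.1022 0.1054 0.1073]
grn 986 (array([569.6, -68.3]), array([17.5, 43.1]), 84.0) [0.1029 0.1056 0.1079]
tray 2528 (array([ 515.9, -298.6]), array([105.7, 126.5]), 0.6) [0.0042 0.007  0.0093]
```

View pics/w3.png

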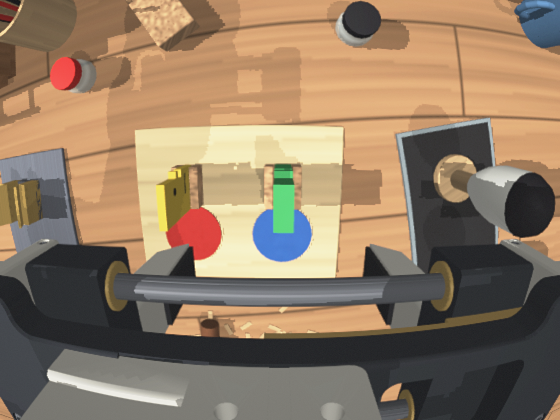

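Wooden head is off to the tray. Green's top lies at (283,205) under the gripper, yellow at (172,205), and the mats are clear at red (195,233) and blue (282,233).

>>> move_arm:
  motion:
    - [0,0.03,0.4,0,0,0]
    - [0,0.03,0.8,0,0,0]
    - [0,0.03,0.8,0,0,0]
  fingers: 0.1

```text
time: 16.25
tool_pos: [0.5665, -0.0718, 0.1371]
tool_rot: [-3.141, 0.008, -0.106]
contact_force: [0.3, 0.5, 0.6]
opening: 0.0663
grip_force: 0.0
```

>>> move_arm:
  motion:
    - [0,0,0.25,0,0,0]
    - [0,0,0.5,0,0,0]
    - [0,0,0.71,0,0,0]
    - [0,0,0.71,0,0,0]
    - [0,0,0.71,0,0,0]

```text
time: 16.88
tool_pos: [0.5703, -0.0719, 0.071]
tool_rot: [3.141, -0.003, -0.105]
contact_force: [0.6, 0.3, 0.4]
opening: 0.0506
grip_force: 0.0
```

>>> move_arm:
  motion:
    - [0,0,0,0,0,0]
    - [0,0,0,0,0,0]
    - [0,0,0,0,0,0]
    - [0,0,0,0,0,0]
    - [0,0,0,0,0,0]
    - [0,0,0,0,0,0]
  fingers: -1
  newtons: 12

```text
time: 17.62
tool_pos: [0.5694, -0.0709, 0.0692]
tool_rot: [-3.141, -0.0, -0.105]
contact_force: [-0.7, 2.7, 0.6]
opening: 0.018
grip_force: 12.0
```

>>> move_arm:
  motion:
    - [0,0,-0.1,0,0,0]
    - [0,0,-0.25,0,0,0]
    - [0,0,-0.5,0,0,0]
    - [0,0,-0.9,0,0,0]
    - [0,0,-0.9,0,0,0]
  newtons: 15

```text
time: 18.25
tool_pos: [0.5715, -0.0722, 0.1638]
tool_rot: [3.139, -0.008, -0.105]
contact_force: [-0.5, 0.6, -0.7]
opening: 0.0181
grip_force: 15.0
```

>>> move_arm:
  motion:
    - [0,0,-0.3,0,0,0]
    - [0,0,-0.6,0,0,0]

```text
time: 18.5
tool_pos: [0.5687, -0.0715, 0.2196]
tool_rot: [3.141, 0.001, -0.105]
contact_force: [0.2, -0.8, -1.5]
opening: 0.0177
grip_force: 15.0
```

>>> move_arm:
  motion:
    - [-0.08,-0.4,0,0,0,0]
    - [-0.17,-0.89,0,0,0,0]

```text
time: 18.75
tool_pos: [0.5615, 0.019, 0.2194]
tool_rot: [3.141, -0.0, -0.107]
contact_force: [0.5, 0.7, -0.8]
opening: 0.0177
grip_force: 15.0
```

>>> move_arm:
  motion:
    - [-0.08,-0.4,0,0,0,0]
    - [-0.17,-0.89,0,0,0,0]

```text
time: 19.0
tool_pos: [0.5538, 0.11, 0.2191]
tool_rot: [3.141, 0.0, -0.106]
contact_force: [0.9, -0.6, -0.9]
opening: 0.0178
grip_force: 15.0
```

>>> move_arm:
  motion:
    - [-0.08,-0.4,0,0,0,0]
    - [-0.17,-0.89,0,0,0,0]

```text
time: 19.25
tool_pos: [0.5463, 0.2003, 0.219]
tool_rot: [3.141, 0.0, -0.106]
contact_force: [-0.0, -0.9, -0.0]
opening: 0.0181
grip_force: 15.0
```

>>> move_arm:
  motion:
    - [-0.08,-0.4,0,0,0,0]
    - [-0.17,-0.89,0,0,0,0]
    - [-0.17,-0.89,0,0,0,0]
    - [-0.17,-0.89,0,0,0,0]

```text
time: 19.75
tool_pos: [0.5388, 0.2894, 0.2188]
tool_rot: [3.14, 0.0, -0.105]
contact_force: [-0.1, 0.4, -1.2]
opening: 0.0179
grip_force: 15.0
```

```bash
python3 - <<'E'
from m import *
P,im=look("w4")
B=(.2,.9,-.5,.5)
hsv=cv2.cvtColor(im,cv2.COLOR_RGB2HSV)
for zz in((.045,.063),(.02,.063),):
    m=(P[...,2]>zz[0])&(P[...,2]<zz[1])&(P[...,0]>.4)&(P[...,0]<.68)&(P[...,1]>.2)&(P[...,1]<.4)
    k,l,st,ce=cv2.connectedComponentsWithStats(m.astype(np.uint8))
    for i in range(1,k):
        if st[i,4]>40:Q=P[l==i];print(zz,st[i],ce[i].round(),rect(Q),np.median(hsv[l==i],0),Q[:,2].max())
E
```

```text
19.75 [0.5388 0.2894 0.2188] [ 3.1403e+00  5.0000e-04 -1.0460e-01] 0.0179
(0.045, 0.063) [235 110  14  56 643] [241. 138.] (array([601.6, 321.1]), array([12.2, 55.6]), 80.9) [ 20. 129. 143.] 0.058110345697502175
(0.045, 0.063) [272 112  15  57 618] [279. 139.] (array([595.6, 284.3]), array([11.7, 55.9]), 80.8) [ 24. 123. 242.] 0.058278086542742746
(0.045, 0.063) [300 237  12  10  83] [305. 242.] (array([484.5, 266.9]), array([11.1,  9.7]), 84.5) [ 90.   2. 244.] 0.057417003316587556
(0.02, 0.063) [234 110  19  56 932] [243. 138.] (array([601.6, 321.4]), array([16.8, 55.7]), 81.7) [ 20. 129. 143.] 0.058110345697502175
(0.02, 0.063) [270 112  19  57 879] [279. 139.] (array([595.6, 284.1]), array([16.4, 55.9]), 80.8) [ 24. 123. 241.] 0.058278086542742746
(0.02, 0.063) [298 229  15  18 196] [305. 237.] (array([485.4, 266. ]), array([15.3, 10.7]), 89.2) [ 96.    6.  170.5] 0.057417003316587556
```

View pics/w4.png

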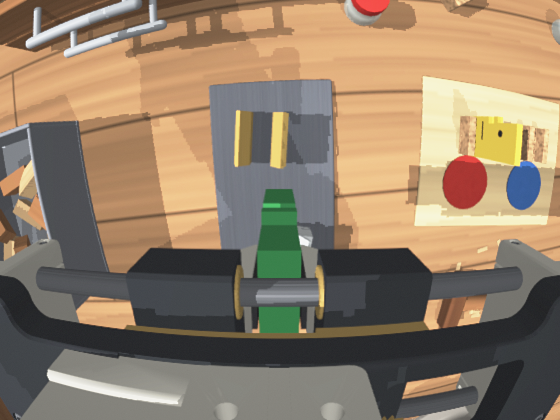

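Brass cheeks show at (243,138) and (279,139), the held green one at (280,210), a silver cheek tip at (305,240).

```bash
python3 - <<'E'
from m import *
d=np.load("w4.npz");P,im=d["P"],d["im"]
hsv=cv2.cvtColor(im,cv2.COLOR_RGB2HSV)
m=(cv2.inRange(hsv,(45,120,30),(85,255,255))>0)&(P[...,2]>.1)
Rm=R.from_euler("xyz",[3.1403,.0005,-.1046]).as_matrix();Q=(P[m]-[.5388,.2894,.2188])@Rm
print(len(Q),np.percentile(Q,[1,50,99],axis=0).round(4))
for a in np.arange(-.06,.05,.01):
    q=Q[abs(Q[:,2]-a)<.005]
    if len(q)>20: print(a.round(3),len(q),np.percentile(q[:,:2],[2,98],axis=0).round(4).tolist())
E
```

```text
4296 [[-0.019  -0.0094 -0.0376]
 [ 0.0206 -0.0007 -0.0353]
 [ 0.0285  0.0078  0.0494]]
-0.04 2214 [[-0.019, -0.0092], [0.0211, 0.0078]]
-0.03 370 [[-0.0128, -0.0101], [0.0216, 0.0075]]
-0.02 284 [[0.0206, -0.0091], [0.0216, 0.0072]]
-0.01 232 [[0.0208, -0.009], [0.0216, 0.0075]]
0.0 632 [[0.021, -0.0092], [0.0284, 0.0074]]
0.01 23 [[0.0279, -0.0083], [0.0282, 0.0074]]
0.02 250 [[0.0258, -0.0091], [0.0285, 0.0074]]
0.03 103 [[0.028, -0.0089], [0.0285, 0.0073]]
0.04 87 [[0.028, -0.0087], [0.0285, 0.0074]]
```

>>> move_arm:
  motion:
    - [0.27,-0.09,0,0,0,0.009]
    - [0.546,-0.184,0,0,0,0.018]
    - [0.546,-0.184,0,0,0,0.018]
    - [0.546,-0.184,0,0,0,0.018]

```text
time: 20.3
tool_pos: [0.5949, 0.3013, 0.2189]
tool_rot: [3.141, 0.001, -0.163]
contact_force: [0.1, 0.6, -1.5]
opening: 0.0178
grip_force: 15.0
```

>>> move_arm:
  motion:
    - [0,0,0.4,0,0,0]
    - [0,0,0.8,0,0,0]
    - [0,0,0.8,0,0,0]
    - [0,0,0.8,0,0,0]

```text
time: 20.8
tool_pos: [0.5958, 0.3026, 0.1413]
tool_rot: [-3.14, -0.002, -0.162]
contact_force: [0.2, 1.4, 0.2]
opening: 0.0179
grip_force: 15.0
```

```bash
python3 - <<'E'
from m import *
P,im=look("w5")
for zz in((.045,.063),):
    m=(P[...,2]>zz[0])&(P[...,2]<zz[1])&(P[...,0]>.4)&(P[...,0]<.68)&(P[...,1]>.2)&(P[...,1]<.4)
    k,l,st,ce=cv2.connectedComponentsWithStats(m.astype(np.uint8))
    for i in range(1,k):
        if st[i,4]>40:Q=P[l==i];print(zz,st[i],ce[i].round(),rect(Q),Q[:,2].max())
E
```

```text
20.8 [0.5958 0.3026 0.1413] [-3.1404e+00 -2.3000e-03 -1.6150e-01] 0.0179
(0.045, 0.063) [248 177  16  69 855] [254. 209.] (array([602.2, 321.3]), array([11.4, 55.2]), 79.5) 0.05839735169614724
(0.045, 0.063) [296 177  16  70 933] [304. 210.] (array([595.8, 283.8]), array([11.2, 55.6]), 81.3) 0.05835208988406623
```

View pics/w5.png

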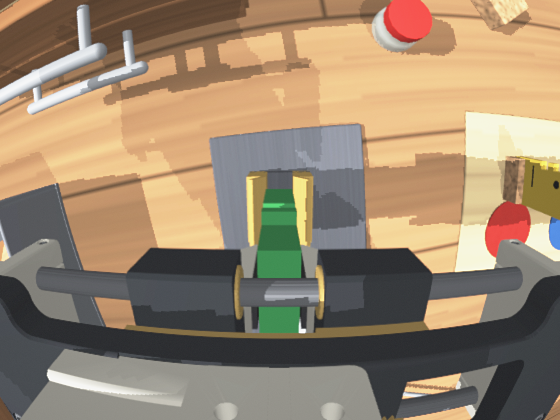

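Green (280,210) hangs centred between the brass cheeks (254 and 304); lowering.

>>> move_arm:
  motion:
    - [0,0,0.1,0,0,0]
    - [0,0,0.2,0,0,0]
    - [0,0,0.3,0,0,0]
    - [0,0,0.38,0,0,0]
    - [0,0,0.44,0,0,0]
    - [0,0,0.5,0,0,0]
    - [0,0,0.55,0,0,0]
    - [0,0,0.59,0,0,0]
    - [0,0,0.59,0,0,0]

```text
time: 21.98
tool_pos: [0.5951, 0.3025, 0.0799]
tool_rot: [3.141, 0.0, -0.161]
contact_force: [0.3, 0.1, -0.9]
opening: 0.0179
grip_force: 15.0
```

>>> move_arm:
  motion:
    - [0,0,0.03,0,0,0]
    - [0,0,0.06,0,0,0]
    - [0,0,0.08,0,0,0]
    - [0,0,0.08,0,0,0]

```text
time: 22.48
tool_pos: [0.5958, 0.3027, 0.075]
tool_rot: [-3.141, -0.002, -0.161]
contact_force: [-4.0, -1.0, 13.1]
opening: 0.0178
grip_force: 15.0
```

>>> move_arm:
  motion:
    - [0,0,0,0,0,0]
    - [0,0,0,0,0,0]
    - [0,0,0,0,0,0]
    - [0,0,0,0,0,0]
  fingers: 0.1

```text
time: 22.98
tool_pos: [0.5951, 0.3025, 0.0718]
tool_rot: [3.141, 0.0, -0.162]
contact_force: [-0.3, 0.4, -0.1]
opening: 0.0493
grip_force: 0.0
```

>>> move_arm:
  motion:
    - [0,0,-0.2,0,0,0]
    - [0,0,-0.6,0,0,0]
    - [0,0,-1,0,0,0]
    - [0,0,-1,0,0,0]

```text
time: 23.48
tool_pos: [0.597, 0.3033, 0.1762]
tool_rot: [-3.138, -0.007, -0.161]
contact_force: [0.7, -0.0, 0.2]
opening: 0.0504
grip_force: 0.0
```

>>> move_arm:
  motion:
    - [0.05,0.4,0,0,0,0]
    - [0.095,0.87,0,0,0,0]

```text
time: 23.72
tool_pos: [0.5898, 0.2147, 0.1708]
tool_rot: [3.141, 0.002, -0.16]
contact_force: [-0.2, -0.1, 0.7]
opening: 0.0501
grip_force: 0.0
```

>>> move_arm:
  motion:
    - [0.05,0.4,0,0,0,0]
    - [0.095,0.88,0,0,0,0]

```text
time: 23.98
tool_pos: [0.5851, 0.1257, 0.171]
tool_rot: [3.141, 0.002, -0.161]
contact_force: [0.6, 0.4, -0.3]
opening: 0.0503
grip_force: 0.0
```

>>> move_arm:
  motion:
    - [0.05,0.4,0,0,0,-0.009]
    - [0.095,0.88,0,0,0,-0.018]
    - [0.095,0.88,0,0,0,-0.018]
    - [0.095,0.88,0,0,0,-0.018]

```text
time: 24.48
tool_pos: [0.5808, 0.0387, 0.1715]
tool_rot: [-3.141, 0.001, -0.106]
contact_force: [-0.7, -0.2, 0.2]
opening: 0.0506
grip_force: 0.0
```

```bash
python3 - <<'E'
from m import *
P,im=look("w6")
B=(.2,.9,-.5,.5)
Q=seg(P,im,(22,150,60),(33,255,255),(.102,.13),B);print(len(Q),rect(Q))
Q=seg(P,im,(45,100,30),(85,255,255),(.06,.13),B);print("grn",len(Q),Q[:,2].max(),rect(Q))
E
```

```text
24.475 [0.5808 0.0387 0.1715] [-3.1412e+00  1.2000e-03 -1.0580e-01] 0.0506
76 (array([598.5,  39. ]), array([7.1, 8.7]), 84.1)
grn 1781 0.11370327778703926 (array([598.6, 301.7]), array([20.3, 50.1]), 80.6)
```

View pics/w6.png

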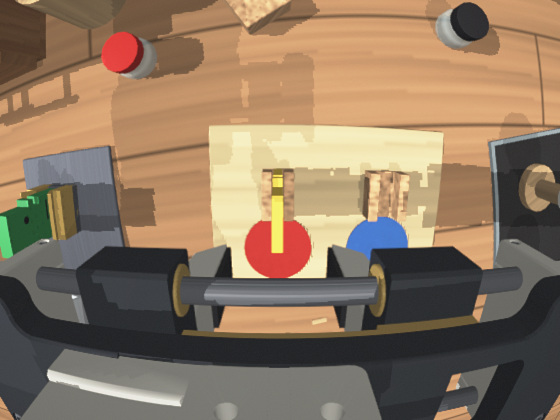

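Green stands home in the brass slot (20,225); yellow (278,215) lies right under the open fingers.

>>> move_arm:
  motion:
    - [0,0,0.35,0,0,0]
    - [0,0,0.6,0,0,0]
    - [0,0,0.85,0,0,0]
    - [0,0,1,0,0,0]
    - [0,0,1,0,0,0]
    - [0,0,1,0,0,0]

```text
time: 25.28
tool_pos: [0.5817, 0.0387, 0.0731]
tool_rot: [-3.142, -0.002, -0.104]
contact_force: [0.3, -0.2, 0.8]
opening: 0.0501
grip_force: 0.0
```

>>> move_arm:
  motion:
    - [0,0,0.02,0,0,0]
    - [0,0,0.02,0,0,0]
    - [0,0,0.02,0,0,0]
    - [0,0,0.02,0,0,0]
    - [0,0,0.02,0,0,0]
    - [0,0,0.02,0,0,0]
  fingers: -1
  newtons: 12

```text
time: 26.02
tool_pos: [0.5811, 0.0386, 0.0702]
tool_rot: [-3.141, -0.0, -0.105]
contact_force: [0.3, 0.9, 1.1]
opening: 0.008
grip_force: 12.0
```

>>> move_arm:
  motion:
    - [0,0,-0.1,0,0,0]
    - [0,0,-0.25,0,0,0]
    - [0,0,-0.5,0,0,0]
    - [0,0,-0.9,0,0,0]
    - [0,0,-0.9,0,0,0]
  newtons: 15

```text
time: 26.65
tool_pos: [0.5833, 0.0379, 0.1648]
tool_rot: [3.141, -0.008, -0.105]
contact_force: [0.2, -0.7, -1.1]
opening: 0.0078
grip_force: 15.0
```

>>> move_arm:
  motion:
    - [0,0,-0.3,0,0,0]
    - [0,0,-0.6,0,0,0]
    - [0,0,-0.6,0,0,0]

```text
time: 27.02
tool_pos: [0.582, 0.0381, 0.2224]
tool_rot: [3.141, -0.005, -0.105]
contact_force: [-0.7, 0.1, -0.4]
opening: 0.008
grip_force: 15.0
```

>>> move_arm:
  motion:
    - [-0.34,-0.35,0,0,0,0]
    - [-0.68,-0.7,0,0,0,0]

```text
time: 27.28
tool_pos: [0.5192, 0.1154, 0.2184]
tool_rot: [3.141, 0.003, -0.106]
contact_force: [-0.1, 1.0, -1.2]
opening: 0.0078
grip_force: 15.0
```

>>> move_arm:
  motion:
    - [-0.34,-0.35,0,0,0,0]
    - [-0.68,-0.7,0,0,0,0]

```text
time: 27.52
tool_pos: [0.4587, 0.1925, 0.2187]
tool_rot: [3.141, 0.002, -0.105]
contact_force: [-0.1, -0.3, -0.7]
opening: 0.0082
grip_force: 15.0
```

>>> move_arm:
  motion:
    - [-0.34,-0.35,0,0,0,0]
    - [-0.68,-0.7,0,0,0,0]
    - [-0.68,-0.7,0,0,0,0]
    - [-0.68,-0.7,0,0,0,0]

```text
time: 28.02
tool_pos: [0.4001, 0.2681, 0.2193]
tool_rot: [3.14, 0.001, -0.104]
contact_force: [0.1, 0.4, -0.5]
opening: 0.0079
grip_force: 15.0
```

```bash
cat > slot.py <<'E'
from m import *
import sys
P,im=look(sys.argv[1])
m=(P[...,2]>.045)&(P[...,2]<.063)&(P[...,0]>.4)&(P[...,0]<.68)&(P[...,1]>.2)&(P[...,1]<.4)
k,l,st,ce=cv2.connectedComponentsWithStats(m.astype(np.uint8))
for i in range(1,k):
    if st[i,4]>40:Q=P[l==i];print(st[i],ce[i].round(),rect(Q),Q[:,2].max())
E
python3 slot.py w7
```

```text
28.025 [0.4001 0.2681 0.2193] [ 3.1403e+00  8.0000e-04 -1.0450e-01] 0.0079
[213   0  23  35 176] [228.  23.] (array([588.4, 297.2]), array([17., 43.]), 55.4) 0.06274839378104735
[238   0  12  38 346] [243.  18.] (array([588.3, 284.8]), array([10.8, 43.1]), 81.9) 0.057734640066355314
[200  15  12  23 180] [205.  28.] (array([584.6, 324.3]), array([10. , 23.4]), 85.9) 0.05812089199478282
[231 104  19  56 626] [240. 132.] (array([469. , 300.3]), array([11.7, 56.2]), 76.9) 0.05823972415064538
[259 109  19  56 537] [268. 136.] (array([461.5, 273.3]), array([10.7, 55.4]), 75.4) 0.05802528766327242
```

View pics/w7.png

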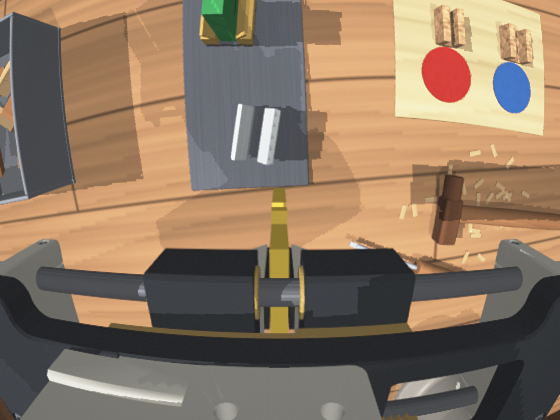

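Silver cheeks show at (240,132) and (268,136), the yellow template is held at (280,205), and both mats are clear (red (446,75), blue (511,88)).

>>> move_arm:
  motion:
    - [0.3,-0.12,0,0,0,0.0234]
    - [0.595,-0.246,0,0,0,0.0468]
    - [0.595,-0.246,0,0,0,0.0468]
    - [0.595,-0.246,0,0,0,0.0468]

```text
time: 28.58
tool_pos: [0.4618, 0.2857, 0.2195]
tool_rot: [3.14, 0.001, -0.253]
contact_force: [-1.5, 0.1, -1.4]
opening: 0.0074
grip_force: 15.0
```

>>> move_arm:
  motion:
    - [0,0,0.4,0,0,0]
    - [0,0,0.8,0,0,0]
    - [0,0,0.8,0,0,0]
    - [0,0,0.8,0,0,0]
    - [0,0,0.8,0,0,0]

```text
time: 29.2
tool_pos: [0.4629, 0.2872, 0.1421]
tool_rot: [-3.14, -0.003, -0.252]
contact_force: [-0.3, 1.1, -1.0]
opening: 0.0081
grip_force: 15.0
```

```bash
python3 slot.py w8; python3 - <<'E'
from m import *
d=np.load("w7.npz");P,im=d["P"],d["im"]
for nm,a in dict(red=((0,150,60),(6,255,255),(-.01,.02),(.4,.6,-.1,.2)),blue=((105,150,40),(130,255,255),(-.01,.02),(.4,.6,-.2,.1))).items():
    Q=seg(P,im,*a);print(nm,len(Q),rect(Q),Q.mean(0))
d=np.load("w8.npz");P,im=d["P"],d["im"]
Q=seg(P,im,(20,150,40),(33,255,255),(.1,.3),(.3,.6,.2,.4));print(rect(Q))
E
```

```text
29.2 [0.4629 0.2872 0.1421] [-3.1395e+00 -2.8000e-03 -2.5190e-01] 0.0081
[233  17  19  72 882] [242.  53.] (array([595.3, 283.9]), array([11.3, 55.8]), 81.3) 0.05804845579152923
[205  22  27  67 297] [224.  61.] (array([594.5, 296.1]), array([20. , 53.3]), 58.3) 0.06295926370762969
[187  78  18  17 205] [194.  87.] (array([580., 325.]), array([10.6, 13.2]), 83.9) 0.05746377105706446
[255 177  16  71 962] [262. 211.] (array([468.8, 300. ]), array([11.6, 56.2]), 75.3) 0.05835360626359956
[290 177  16  71 965] [297. 211.] (array([461.9, 273.2]), array([11.4, 56.2]), 75.8) 0.0584755360843317
red 2075 (array([524.6,  47.6]), array([69.6, 70.9]), 0.5) [0.52409979 0.04856399 0.00654776]
blue 1377 (array([512.9, -61.4]), array([67.2, 69.4]), 1.8) [ 0.51237389 -0.06025885  0.00652812]
(array([480.6, 283.3]), array([ 8. , 21.2]), 75.2)
```

View pics/w8.png

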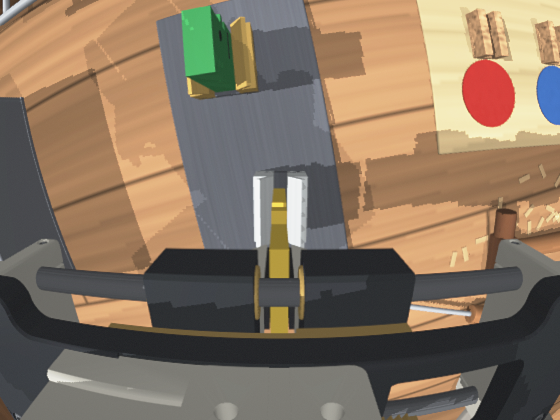

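Yellow (280,215) is centred between the silver cheeks (262 and 297); lowering.

>>> move_arm:
  motion:
    - [0,0,0.1,0,0,0]
    - [0,0,0.2,0,0,0]
    - [0,0,0.3,0,0,0]
    - [0,0,0.38,0,0,0]
    - [0,0,0.44,0,0,0]
    - [0,0,0.5,0,0,0]
    - [0,0,0.55,0,0,0]
    - [0,0,0.59,0,0,0]
    - [0,0,0.59,0,0,0]

```text
time: 30.38
tool_pos: [0.4618, 0.2868, 0.0809]
tool_rot: [3.141, 0.0, -0.252]
contact_force: [-0.1, -0.7, -0.5]
opening: 0.0079
grip_force: 15.0
```

>>> move_arm:
  motion:
    - [0,0,0.03,0,0,0]
    - [0,0,0.06,0,0,0]
    - [0,0,0.08,0,0,0]
    - [0,0,0.08,0,0,0]

```text
time: 30.88
tool_pos: [0.4627, 0.2869, 0.0752]
tool_rot: [-3.14, -0.002, -0.252]
contact_force: [-3.0, -1.9, 15.5]
opening: 0.0083
grip_force: 15.0
```

>>> move_arm:
  motion:
    - [0,0,0,0,0,0]
    - [0,0,0,0,0,0]
    - [0,0,0,0,0,0]
    - [0,0,0,0,0,0]
  fingers: 0.1

```text
time: 31.38
tool_pos: [0.4619, 0.2868, 0.0729]
tool_rot: [3.141, 0.0, -0.252]
contact_force: [0.5, -0.6, 0.6]
opening: 0.0435
grip_force: 0.0
```

>>> move_arm:
  motion:
    - [0,0,-0.2,0,0,0]
    - [0,0,-0.6,0,0,0]
    - [0,0,-1,0,0,-0.04]
    - [0,0,-1,0,0,-0.0802]
    - [0,0,-1,0,0,-0.0802]

```text
time: 32.0
tool_pos: [0.4618, 0.2868, 0.1733]
tool_rot: [-3.142, -0.0, -0.001]
contact_force: [-1.0, 0.8, 0.2]
opening: 0.0509
grip_force: 0.0
```

>>> move_arm:
  motion:
    - [-0.02,0.45,-0.3,0,0,0]
    - [-0.04,0.98,-0.5,0,0,0]
  fingers: 1

```text
time: 32.25
tool_pos: [0.4577, 0.1882, 0.2231]
tool_rot: [3.141, 0.001, -0.001]
contact_force: [0.3, -0.5, 0.4]
opening: 0.0661
grip_force: 0.0
```

>>> move_arm:
  motion:
    - [-0.02,0.5,0,0,0,0]
    - [-0.04,0.98,0,0,0,0]
    - [-0.04,0.98,0,0,0,0]

```text
time: 32.62
tool_pos: [0.4535, 0.0882, 0.2226]
tool_rot: [3.141, 0.002, -0.007]
contact_force: [0.3, 0.8, 0.2]
opening: 0.0914
grip_force: 0.0
```

```bash
python3 - <<'E'
from m import *
_,c=cam("scene");P=pts(c);im=c["image"]
cv2.imwrite("pics/scene1.png",im[...,::-1])
B=(.2,.9,.2,.5)
for nm,a in dict(yel=((22,150,60),(33,255,255),(.08,.13),B),grn=((45,120,60),(80,255,255),(.08,.13),B)).items():
    Q=seg(P,im,*a);print(nm,len(Q),rect(Q),Q[:,2].max())
E
```

```text
yel 305 (array([462.2, 286.1]), array([ 9.4, 46.4]), 75.2) 0.11266714167070979
grn 577 (array([596.5, 302.2]), array([18.5, 43.9]), 81.1) 0.11370753532366207
```

View pics/scene1.png

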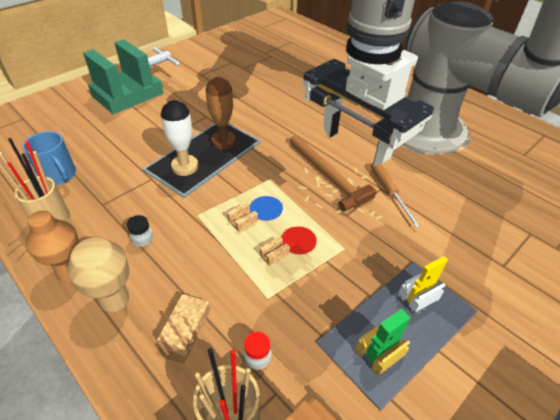

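Both templates stand home: yellow (428,280), green (388,335). The heads stand on the tray at (220,110) and (178,135). Now the wooden head.

>>> move_arm:
  motion:
    - [-0.02,0.5,0,0,0,0]
    - [-0.035,0.98,0,0,0,0]

```text
time: 32.92
tool_pos: [0.4504, -0.0069, 0.2227]
tool_rot: [-3.141, 0.001, 0.001]
contact_force: [0.8, -0.1, -0.3]
opening: 0.0919
grip_force: 0.0
```

>>> move_arm:
  motion:
    - [-0.02,0.5,0,0,0,0]
    - [-0.03,0.98,0,0,0,0]

```text
time: 33.17
tool_pos: [0.4476, -0.1055, 0.2228]
tool_rot: [-3.141, 0.0, -0.0]
contact_force: [1.1, -0.1, -0.2]
opening: 0.0917
grip_force: 0.0
```

>>> move_arm:
  motion:
    - [-0.02,0.5,0,0,0,0]
    - [-0.03,0.98,0,0,0,0]

```text
time: 33.42
tool_pos: [0.4448, -0.2036, 0.2227]
tool_rot: [-3.141, 0.0, -0.0]
contact_force: [0.1, -0.1, 0.1]
opening: 0.0921
grip_force: 0.0
```

>>> move_arm:
  motion:
    - [-0.02,0.5,0,0,0,0]
    - [-0.03,0.975,0,0,0,0]
    - [-0.03,0.975,0,0,0,0]
    - [-0.03,0.975,0,0,0,0]

```text
time: 33.92
tool_pos: [0.4418, -0.2993, 0.2225]
tool_rot: [-3.14, 0.001, -0.0]
contact_force: [-0.3, 0.2, 0.8]
opening: 0.0916
grip_force: 0.0
```

>>> move_arm:
  motion:
    - [-0.01,0.03,0.3,0,0,0]
    - [-0.01,0.03,0.6,0,0,0]
    - [-0.01,0.03,0.9,0,0,0]
    - [-0.01,0.03,1,0,0,0]
    - [-0.01,0.03,1,0,0,0]
    - [-0.01,0.03,1,0,0,0]

```text
time: 34.67
tool_pos: [0.4412, -0.3038, 0.1245]
tool_rot: [3.14, -0.002, 0.0]
contact_force: [-0.3, 0.9, 0.2]
opening: 0.0921
grip_force: 0.0
```

>>> move_arm:
  motion:
    - [0,0,0.02,0,0,0]
    - [0,0,0.02,0,0,0]
    - [0,0,0.02,0,0,0]
    - [0,0,0.02,0,0,0]
    - [0,0,0.02,0,0,0]
    - [0,0,0.02,0,0,0]
  fingers: -1
  newtons: 15

```text
time: 35.42
tool_pos: [0.4404, -0.3036, 0.1213]
tool_rot: [3.142, -0.0, -0.0]
contact_force: [-0.4, 1.2, 1.8]
opening: 0.0598
grip_force: 15.0
```

>>> move_arm:
  motion:
    - [0,0,-0.15,0,0,0]
    - [0,0,-0.4,0,0,0]
    - [0,0,-0.7,0,0,0]
    - [0,0,-1,0,0,0]
    - [0,0,-1,0,0,0]
  newtons: 20

```text
time: 36.05
tool_pos: [0.4414, -0.3046, 0.2238]
tool_rot: [3.138, -0.004, 0.0]
contact_force: [-0.1, -0.5, -3.0]
opening: 0.0594
grip_force: 19.9
```

>>> move_arm:
  motion:
    - [0.06,-0.2,0,0,0,0]
    - [0.13,-0.5,0,0,0,0]
    - [0.215,-0.87,0,0,0,0]

```text
time: 36.42
tool_pos: [0.4614, -0.2146, 0.2195]
tool_rot: [-3.14, 0.003, -0.001]
contact_force: [0.4, 0.6, -2.9]
opening: 0.0596
grip_force: 19.9
```

>>> move_arm:
  motion:
    - [0.1,-0.4,0,0,0,0]
    - [0.215,-0.87,0,0,0,0]

```text
time: 36.67
tool_pos: [0.4828, -0.1273, 0.2196]
tool_rot: [-3.14, 0.003, -0.0]
contact_force: [0.7, 1.2, -3.3]
opening: 0.0599
grip_force: 19.9
```

>>> move_arm:
  motion:
    - [0.1,-0.4,0,0,0,0]
    - [0.215,-0.87,0,0,0,0]

```text
time: 36.92
tool_pos: [0.5041, -0.0402, 0.2197]
tool_rot: [-3.141, 0.003, -0.0]
contact_force: [-0.0, -0.2, -2.6]
opening: 0.0597
grip_force: 19.9
```

>>> move_arm:
  motion:
    - [0.1,-0.35,0,0,0,0]
    - [0.18,-0.65,0,0,0,0]
    - [0.215,-0.865,0,0,0,0]
    - [0.215,-0.865,0,0,0,0]

```text
time: 37.42
tool_pos: [0.5253, 0.0461, 0.2196]
tool_rot: [-3.141, 0.003, 0.003]
contact_force: [-0.6, -0.9, -3.1]
opening: 0.0598
grip_force: 19.9
```

>>> move_arm:
  motion:
    - [0,0,0.3,0,0,0]
    - [0,0,0.6,0,0,0]
    - [0,0,0.85,0,0,0]
    - [0,0,0.94,0,0,0]
    - [0,0,0.97,0,0,0]
    - [0,0,0.97,0,0,0]

```text
time: 38.17
tool_pos: [0.5268, 0.0437, 0.1248]
tool_rot: [3.141, -0.001, -0.0]
contact_force: [-0.6, 0.2, -3.5]
opening: 0.0598
grip_force: 19.9
```

>>> move_arm:
  motion:
    - [0,0,0.02,0,0,0]
    - [0,0,0.03,0,0,0]
    - [0,0,0.03,0,0,0]
    - [0,0,0.03,0,0,0]

```text
time: 38.67
tool_pos: [0.5265, 0.0438, 0.1214]
tool_rot: [3.141, -0.0, -0.0]
contact_force: [-0.5, 0.5, -2.6]
opening: 0.0598
grip_force: 19.9
```

Not yet in contact; 1 mm more.

>>> move_arm:
  motion:
    - [0,0,0.01,0,0,0]
    - [0,0,0.01,0,0,0]
    - [0,0,0.01,0,0,0]

```text
time: 39.05
tool_pos: [0.5271, 0.0439, 0.1212]
tool_rot: [3.141, -0.002, 0.0]
contact_force: [-1.0, 1.2, 5.9]
opening: 0.0598
grip_force: 20.0
```

>>> move_arm:
  motion:
    - [0,0,0,0,0,0]
    - [0,0,0,0,0,0]
    - [0,0,0,0,0,0]
    - [0,0,0,0,0,0]
    - [0,0,0,0,0,0]
  fingers: 1

```text
time: 39.67
tool_pos: [0.5264, 0.0438, 0.1201]
tool_rot: [3.141, 0.0, -0.0]
contact_force: [0.6, -0.2, -0.0]
opening: 0.092
grip_force: 0.0
```

>>> move_arm:
  motion:
    - [0,0,-0.2,0,0,0]
    - [0,0,-0.6,0,0,0]
    - [0,0,-1,0,0,0]
    - [0,0,-1,0,0,0]

```text
time: 40.17
tool_pos: [0.5281, 0.0437, 0.2234]
tool_rot: [3.141, -0.007, 0.0]
contact_force: [-0.2, 0.2, -0.0]
opening: 0.092
grip_force: 0.0
```

>>> move_arm:
  motion:
    - [0.05,0.4,0,0,0,0]
    - [0.09,0.82,0,0,0,0]

```text
time: 40.42
tool_pos: [0.535, -0.0386, 0.2191]
tool_rot: [-3.141, 0.002, 0.002]
contact_force: [0.3, 0.0, 0.5]
opening: 0.0916
grip_force: 0.0
```

>>> move_arm:
  motion:
    - [0.05,0.4,0,0,0,0]
    - [0.09,0.82,0,0,0,0]

```text
time: 40.67
tool_pos: [0.544, -0.1212, 0.2189]
tool_rot: [-3.141, 0.002, 0.0]
contact_force: [1.1, 0.1, -0.0]
opening: 0.0918
grip_force: 0.0
```

>>> move_arm:
  motion:
    - [0.05,0.4,0,0,0,0]
    - [0.09,0.83,0,0,0,0]

```text
time: 40.92
tool_pos: [0.553, -0.2042, 0.2188]
tool_rot: [-3.141, 0.002, 0.0]
contact_force: [0.3, -0.2, -0.2]
opening: 0.0917
grip_force: 0.0
```

>>> move_arm:
  motion:
    - [0.05,0.4,0,0,0,0]
    - [0.1,0.83,0,0,0,0]
    - [0.1,0.83,0,0,0,0]
    - [0.1,0.83,0,0,0,0]

```text
time: 41.42
tool_pos: [0.5629, -0.2855, 0.219]
tool_rot: [-3.14, 0.002, -0.0]
contact_force: [-0.0, 1.0, 0.7]
opening: 0.0918
grip_force: 0.0
```

>>> move_arm:
  motion:
    - [0.005,0.005,0.3,0,0,0]
    - [0.005,0.005,0.6,0,0,0]
    - [0.005,0.005,0.9,0,0,0]
    - [0.005,0.005,0.99,0,0,0]
    - [0.005,0.005,0.99,0,0,0]
    - [0.005,0.005,0.99,0,0,0]

```text
time: 42.18
tool_pos: [0.5647, -0.2868, 0.1227]
tool_rot: [3.14, -0.002, 0.0]
contact_force: [0.7, 0.5, 1.2]
opening: 0.0915
grip_force: 0.0
```

>>> move_arm:
  motion:
    - [0,0,0,0,0,0]
    - [0,0,0,0,0,0]
    - [0,0,0,0,0,0]
    - [0,0,0,0,0,0]
    - [0,0,0,0,0,0]
    - [0,0,0,0,0,0]
  fingers: -1
  newtons: 15

```text
time: 42.92
tool_pos: [0.5639, -0.2868, 0.1213]
tool_rot: [3.141, -0.0, -0.0]
contact_force: [-1.3, 0.7, 1.5]
opening: 0.0599
grip_force: 15.0
```

>>> move_arm:
  motion:
    - [0,0,-0.15,0,0,0]
    - [0,0,-0.4,0,0,0]
    - [0,0,-0.7,0,0,0]
    - [0,0,-1,0,0,0]
    - [0,0,-1,0,0,0]
  newtons: 20

```text
time: 43.55
tool_pos: [0.565, -0.2873, 0.2243]
tool_rot: [3.138, -0.005, 0.0]
contact_force: [0.8, -0.5, -3.3]
opening: 0.0596
grip_force: 20.0
```

>>> move_arm:
  motion:
    - [-0.05,-0.2,0,0,0,0]
    - [-0.12,-0.5,0,0,0,0]
    - [-0.2,-0.8,0,0,0,0]

```text
time: 43.92
tool_pos: [0.5429, -0.2056, 0.2195]
tool_rot: [-3.14, 0.002, -0.0]
contact_force: [-0.9, 0.5, -2.4]
opening: 0.0595
grip_force: 20.0
```

>>> move_arm:
  motion:
    - [-0.1,-0.4,0,0,0,0]
    - [-0.2,-0.75,0,0,0,0]

```text
time: 44.18
tool_pos: [0.5227, -0.1301, 0.2197]
tool_rot: [-3.141, 0.002, 0.0]
contact_force: [-0.2, 0.3, -2.7]
opening: 0.0597
grip_force: 20.0
```

>>> move_arm:
  motion:
    - [-0.06,-0.35,0,0,0,0]
    - [-0.11,-0.6,0,0,0,0]
    - [-0.11,-0.69,0,0,0,0]
    - [-0.11,-0.69,0,0,0,0]
    - [-0.11,-0.69,0,0,0,0]

```text
time: 44.8
tool_pos: [0.5131, -0.0636, 0.2208]
tool_rot: [3.141, 0.0, -0.001]
contact_force: [-0.5, -0.4, -2.9]
opening: 0.0599
grip_force: 20.0
```

>>> move_arm:
  motion:
    - [0,0,0.3,0,0,0]
    - [0,0,0.6,0,0,0]
    - [0,0,0.85,0,0,0]
    - [0,0,0.94,0,0,0]
    - [0,0,0.97,0,0,0]
    - [0,0,0.97,0,0,0]

```text
time: 45.55
tool_pos: [0.5134, -0.063, 0.1249]
tool_rot: [3.141, -0.001, -0.0]
contact_force: [-0.2, 0.2, -2.9]
opening: 0.0597
grip_force: 20.0
```

>>> move_arm:
  motion:
    - [0,0,0.015,0,0,0]
    - [0,0,0.025,0,0,0]
    - [0,0,0.025,0,0,0]
    - [0,0,0.025,0,0,0]

```text
time: 46.05
tool_pos: [0.513, -0.0627, 0.1218]
tool_rot: [3.141, -0.0, 0.0]
contact_force: [-0.2, 0.1, -2.8]
opening: 0.0593
grip_force: 20.0
```

>>> move_arm:
  motion:
    - [0,0,0.01,0,0,0]
    - [0,0,0.01,0,0,0]
    - [0,0,0.01,0,0,0]

```text
time: 46.42
tool_pos: [0.5132, -0.0627, 0.1213]
tool_rot: [3.141, -0.001, -0.0]
contact_force: [-1.1, 1.1, 4.5]
opening: 0.0595
grip_force: 20.0
```

Seated. Release, rise, and draw back for a last look.

>>> move_arm:
  motion:
    - [0,0,0,0,0,0]
    - [0,0,0,0,0,0]
    - [0,0,0,0,0,0]
    - [0,0,0,0,0,0]
    - [0,0,0,0,0,0]
  fingers: 1

```text
time: 47.05
tool_pos: [0.5129, -0.0627, 0.1207]
tool_rot: [3.141, 0.0, -0.0]
contact_force: [-0.7, -0.3, 0.6]
opening: 0.0915
grip_force: 0.0
```

>>> move_arm:
  motion:
    - [0,0,-0.2,0,0,0]
    - [0,0,-0.6,0,0,0]
    - [0,0,-1,0,0,0]
    - [0,0,-1,0,0,0]

```text
time: 47.55
tool_pos: [0.5146, -0.0631, 0.2238]
tool_rot: [3.14, -0.007, 0.0]
contact_force: [0.5, -0.1, -0.3]
opening: 0.0921
grip_force: 0.0
```

>>> move_arm:
  motion:
    - [-0.4,0,-0.2,0,0,0]
    - [-0.8,0,-0.4,0,0,0]
    - [-0.8,0,-0.4,0,0,0]
    - [-0.8,0,-0.4,0,0,0]

```text
time: 48.05
tool_pos: [0.4331, -0.0627, 0.26]
tool_rot: [-3.141, 0.0, -0.0]
contact_force: [1.0, 0.2, 0.4]
opening: 0.0916
grip_force: 0.0
```

```bash
python3 - <<'E'
from m import *
P,im=look("w9")
m=(P[...,2]>.11)&(P[...,2]<.2)&(P[...,0]>.4)
k,l,st,ce=cv2.connectedComponentsWithStats(m.astype(np.uint8))
for i in range(1,k):
    if st[i,4]>80:Q=P[l==i];T=Q[Q[:,2]>Q[:,2].max()-.004];print(T.mean(0).round(4),rect(Q),Q[:,2].max())
for nm,a in dict(red=((0,150,60),(6,255,255),(-.01,.02),(.4,.6,-.1,.2)),blue=((105,150,40),(130,255,255),(-.01,.02),(.4,.6,-.2,.1))).items():
    Q=seg(P,im,*a);print(nm,len(Q),rect(Q))
_,c=cam("scene");cv2.imwrite("pics/scene2.png",c["image"][...,::-1])
E
```

```text
48.05 [ 0.4331 -0.0627  0.26  ] [-3.1414e+00  4.0000e-04 -3.0000e-04] 0.0916
[0.5247 0.0466 0.1785] (array([523.8,  44.8]), array([55.1, 60.5]), 84.0) 0.18116570773571722
[ 0.5134 -0.0619  0.1784] (array([512.8, -62.6]), array([61.4, 59.2]), 51.2) 0.18110724356657576
[0.4628 0.2866 0.1115] (array([462.3, 287. ]), array([10.8, 42.9]), 74.7) 0.1136741914204194
red 453 (array([521.7,  36.1]), array([47.7, 70.2]), 77.6)
blue 1 (array([0., 0.]), array([0., 0.]), 0.0)
```

View pics/scene2.png

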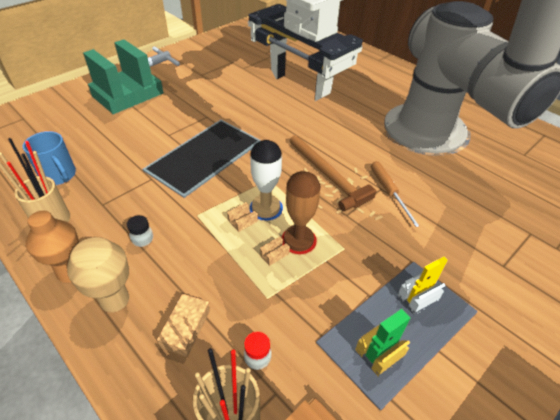

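Both heads stand centred on their mats: white (266,180) on blue, wood (302,210) on red. Both templates are in their slots at (428,280) and (388,335), and the gripper is clear.

```bash
python3 -c "
from cell import robot
print(robot.hand_in())"
```

```text
the job is handed in; nothing more can be done
None
```

The job is handed in at about 48 s on the robot clock: both templates are home in their slots and both heads stand on their own mats, with no toppling seen; the hand-in call returned no verdict.

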